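Close the packed jam carton

TASK

Close the small cardboard carton that has the jam jar in it: fold its plain inner flap down flat first, while the flap with the blue edge still stands, then fold the blue-edged outer flap down flat over it. Leave both flaps shut, and do not touch the empty carton, which is still to be packed.

Things in the scene. Friction and masses are not known exactly. Their poses are not given: they have to be found in the camera images.
- carton: Carton to close: brown card 4 mm thick, 90 (x) x 90 (y) x 110 mm high, open on top, a red-lidded jam jar (65 across, 97 high) inside. Stuck to the worktop. Left or right of its twin. Origin: centre of the underside, z up; y points to the plain flap's wall. Flaps hinge on top of the walls at y = +45 (plain) and y = -45 mm (blue edge); the x = +-45 mm walls have none.
- inner_flap (a joint): Plain brown inner flap, 86 mm along the hinge (carton x), 50 mm hinge to free edge, 4 mm thick. Hinge at carton y = +45, z = 110 mm. Rad: 0 = flat inward over the opening (at z 110 to 114), 1.57 = upright, more = leaning outward (+y). Starts 1.6 to 1.9. Light crease with friction: stays where it is left, under 1 N at the edge folds it.
- outer_flap (a joint): Outer flap, blue tape strip 20 mm wide along its free edge; 88 mm along the hinge (carton x), 60 mm hinge to free edge, 4 mm thick. Hinge at carton y = -45, z = 114 mm. Rad: 0 = flat inward (at z 114 to 118, 20 mm over the inner flap), 1.57 = upright, more = leaning outward (-y). Starts 1.6 to 1.9. Same light crease.
- spare_carton: The other carton, alike in every way (same size, axes and flaps, both standing open) but empty. Not to be touched. Origin at the centre of its underside, z up. Behind both cartons stands a microwave 292 mm high, its front at about world x = 0.58 m: keep the gripper's body clear of it.

How it is judged:
By the outcome, as a careful person would: the job done as asked, in the order asked, and still so for the second after the job is handed in, with the robot touching nothing.
It also fails if it takes over 38 s, if anything falls off the work surface, if the arm or the gripper's body presses on something with over 40 N, if the wrist force passes 120 N, or if a joint passes its speed limit or range.

ROBOT

A 6-joint arm with a two-finger parallel gripper is mounted at the origin on a cart in front of the work surface, level with it; the furniture and walls round the work are solid. World frame = base frame: x ahead of the robot, y to its left, z up, the work surface at z = 0. Lengths are in m, angles in rad, forces in N, time in s.
With the tool pointing down it reaches from about 0.35 to 0.95 m from the base axis. Payload 17.4 kg.
Tool frame: the origin (TCP) lies on the mounting face of the last link; the fingertips stand 186 mm ahead of it and the grasp point (between the pads) lies 167 mm ahead of it; z points along the fingers, y is the line along which they close (so a half turn about z gives the same grasp; the last joint's range is limited). The gripper opens to 93 mm and grips with 3 to 60 N. Pads are 15 mm wide; open, the fingers measure 128 mm over their backs; the gripper's body (75 mm by 188 mm) begins 65 mm behind the grasp point.
Start: joints at [-1.349, 0.116, 1.442, -0, 1.584, -0.038], TCP at [0.173, -0.652, 0.405] pointing down, gripper open.
Joint ranges: [-2.83, 2.83], [-0.83, 2.19], [0.07, 2.5], [-1.14, 4.28], [0.01, 3], [-2.97, 2.97]. Speed limits (rad/s): [1.89, 1.89, 2.22, 3.14, 3.14, 3.14].

INTERFACE

Orientations are given as [roll, pitch, yaw] about the fixed x, y, z axes, in that order (R = Rz(yaw) Ry(pitch) Rx(roll)).
In Python, from rig import state, read_camera, close_job gives the robot as it stands.
- The arm moves only by the tool send_rows, never from a script. Its argument "motion" is a list of rows, each a list of 6 numbers: the shift along the tool's x, y, z each as a share of 1 m, from -1 to 1, then the turn, a rotation vector about the tool's x, y, z each as a share of 2 pi rad, from -1 to 1. In form: [[x, y, z, ax, ay, az], ...]. A call has exactly 5 rows; each row is the pose to reach, as a shift and turn from the pose commanded when the call began, along the tool's axes at that moment, turning the shorter way round; what a row does not reach only later rows make up. A row lasts 1/10 s, in which the tool goes at most 50 mm and 8.59 degrees, less where a joint would pass 70% of its speed; a pose out of reach is approached as far as the arm can. A call with a number of a shift or a turn outside -1 to 1 is refused whole. A call with a gripper value outside its range is refused whole. "hand" is the closure, from -1 (fully open) to 1 (shut), set as the call begins (left out, the last holds). The fingers move at their own pace and stop on an object; the grip force is fixed at half the most. Time passes only in rows, so rows that repeat a pose let the fingers close, or fill a call up. It gives the time, the measured TCP pose, the force, the opening and the grip force at its end, in the units of the state.
- state(): the state, without advancing time (a new reading comes with each control period).
- read_camera(name): name is "scene" or "top" or "wrist"; returns a dict with "img" (384x512x3 uint8, red, green, blue), "camera_matrix" (3x3 intrinsics, pixels), "world_to_cam" (4x4, takes a point from world to camera coordinates). Camera axes: x right, y up, looking along -z (the intrinsics and any distortion apply to the point x, -y, -z); pixel columns grow to the right and rows downward; lengths in m; the calibration is good to about 2 mm. A picture is of the moment at which its call begins. There is no depth.
- close_job(): hands the job in; it is judged then, once.
The state is a dict: "time": time; "joints": joint angles; "joint_velocities": joint speeds; "joint_torque": joint torques, N m; "position": TCP position; "ee_rot": TCP orientation; "contact_force": force on the tool from outside, world axes, zero at the start; "wrist_torque": the same for the moment, N m; "gripper_width": finger opening in m; "grasp_force": force on a finger pad.
Only numpy, scipy, OpenCV 4.12 (cv2) and the standard library are available. Lean on these libraries where they do the work, as an engineer would, in place of code of your own. Each camera call takes 0.05 s, during which the arm holds its last target. There are 200 camera calls.

## Working session

There is one attempt and no reset: what is moved stays moved. The work goes in short steps, Python scripts to look and compute and a tool call to move; the robot and the scene stay as the last step left them, time stands still between calls to the robot, and variables do not carry over. Pictures are saved under pics/ and viewed, at most 10 in all, crops included, and the job is handed in when it is done.

Besides the shell and the picture viewer there is one more tool, called after "Call:" as name(argument=value, ...) on one line, values as JSON. send_rows: Moves the arm, as the interface text tells. Its arguments: {"type":"object","properties":{"motion":{"type":"array","items":{"type":"array","items":{"type":"number"}}},"hand":{"type":"number"}},"required":["motion"]}

```bash
mkdir -p pics; ls; python3 - <<'E'
from rig import state, read_camera
import cv2,pickle,numpy as np
np.set_printoptions(precision=4,suppress=True)
s=state();print({k:s[k] for k in('time','joints','position','ee_rot','gripper_width','contact_force')})
d={}
for n in('scene','top'):
    c=read_camera(n);d[n]=c;cv2.imwrite(f'pics/{n}0.png',c['img'][...,::-1]);print(n,c['camera_matrix'],c['world_to_cam'],[k for k in c])
pickle.dump(d,open('cam0.pkl','wb'))
E
```

```text
pics
{'time': 0.0, 'joints': array([-1.3488,  0.1165,  1.4423,  0.    ,  1.584 , -0.0378]), 'position': array([ 0.1734, -0.6523,  0.404 ]), 'ee_rot': array([-3.1404, -0.0001,  0.2598]), 'gripper_width': 0.09280103295586328, 'contact_force': array([-0.7935, -0.1921, -0.2579])}
scene [[378.6953   0.     254.593 ]
 [  0.     378.6953 195.5055]
 [  0.       0.       1.    ]] [[-0.8852 -0.4652 -0.0102  0.4162]
 [ 0.204  -0.4078  0.89   -0.1823]
 [-0.4182  0.7857  0.4559 -0.9828]
 [ 0.      0.      0.      1.    ]] ['img', 'camera_matrix', 'world_to_cam']
top [[490.6309   0.     257.6175]
 [  0.     490.6309 182.4941]
 [  0.       0.       1.    ]] [[ 0.0128 -0.9999 -0.0052 -0.0344]
 [ 0.9917  0.0121  0.128  -0.4975]
 [-0.128  -0.0068  0.9918 -1.4345]
 [ 0.      0.      0.      1.    ]] ['img', 'camera_matrix', 'world_to_cam']
```

View pics/scene0.png

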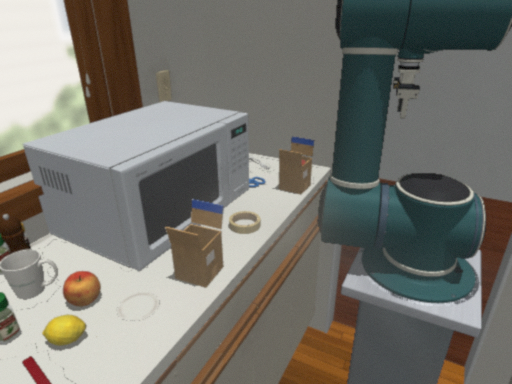

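View pics/top0.png

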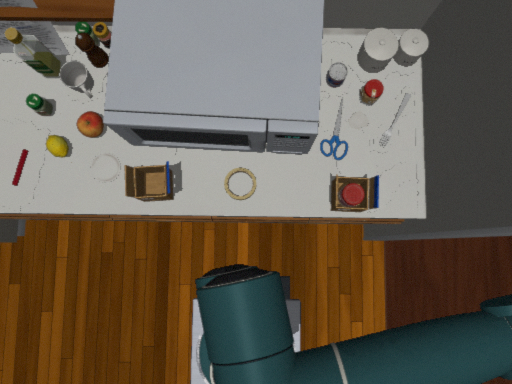

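The jar carton is the right one (top view about 354,193): its blue edge faces right (world −y) and its plain flap faces left. I'll enlarge both views.

```bash
python3 - <<'E'
import cv2,numpy as np
a=cv2.imread('pics/top0.png')[165:220,320:390];b=cv2.imread('pics/scene0.png')[130:200,265:325]
a=cv2.resize(a,(560,440),interpolation=cv2.INTER_CUBIC)
b=cv2.resize(b,(480,560),interpolation=cv2.INTER_CUBIC)
cv2.imwrite('pics/ca.png',a);cv2.imwrite('pics/cb.png',b)
E
```

```text
(no output)
```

View pics/ca.png

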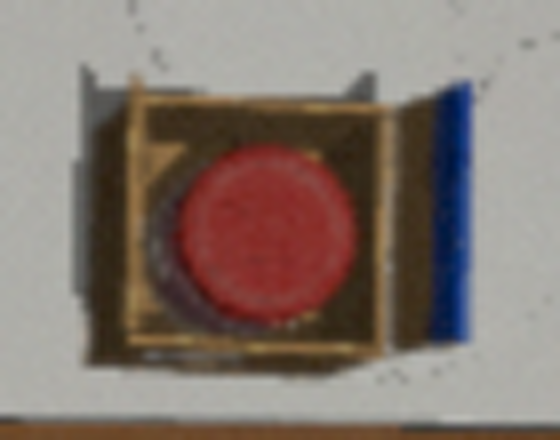

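View pics/cb.png

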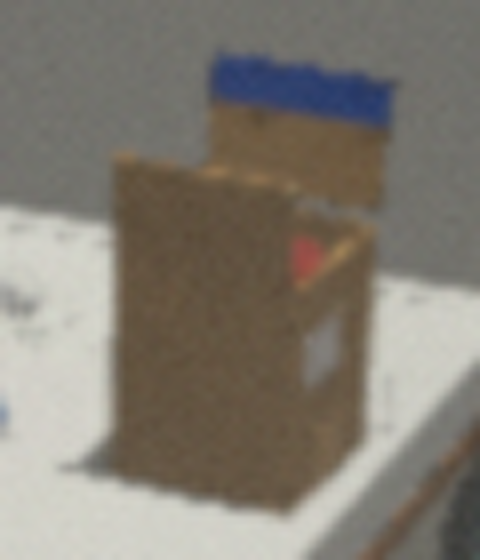

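```bash
cat > fit.py <<'E'
import cv2,numpy as np,pickle
from scipy.optimize import least_squares
np.set_printoptions(precision=4,suppress=True)
def proj(c,P):
    q=(c['world_to_cam']@np.c_[P,np.ones(len(P))].T)[:3].T*[1,-1,-1]
    q=q@c['camera_matrix'].T; return q[:,:2]/q[:,2:]
I=lambda x,r:('i',x,r); O=lambda x,r:('o',x,r); B=lambda x,y,h:('b',x,y,h)
def pts(p,L):
    x,y,w,qi,qo,H=p;out=[]
    for l in L:
        if l[0]=='i': v=[l[1],.045-l[2]*np.cos(qi),H+l[2]*np.sin(qi)]
        elif l[0]=='o': v=[l[1],-.045+l[2]*np.cos(qo),H+.004+l[2]*np.sin(qo)]
        else: v=[l[1],l[2],l[3]*H]
        out.append([x+np.cos(w)*v[0]-np.sin(w)*v[1],y+np.sin(w)*v[0]+np.cos(w)*v[1],v[2]])
    return np.array(out)
E
python3 - <<'E'
from fit import *
d=pickle.load(open('cam0.pkl','rb'))
T=[(B(-.045,-.045,1),382,352),(B(.045,-.045,1),390,107),(O(.044,.06),470,82),(O(-.044,.06),467,342),(O(-.044,.04),430,345),(I(.043,.05),135,85),(I(-.043,.05),131,342),(B(-.045,.045,0),88,365)]
S=[(O(.044,.06),214,55),(O(-.044,.06),393,82),(I(.043,.05),115,157),(I(-.043,.05),297,187),(B(.045,.045,0),118,470),(B(-.045,.045,0),288,515),(B(-.045,-.045,0),362,437),(B(-.045,-.045,1),374,230)]
def f(p):
    r=[]
    for n,L,o in(('top',T,(320,165)),('scene',S,(265,130))):
        uv=np.array([[a[1],a[2]] for a in L]);uv=(uv+.5)/8-.5+o
        r.append(proj(d[n],pts(p,[a[0] for a in L]))-uv)
    return np.concatenate(r).ravel()
s=least_squares(f,[.5,-.27,0,1.7,1.7,.11],loss='soft_l1')
print(s.x);print(f(s.x).reshape(-1,2))
J=np.linalg.inv(s.jac.T@s.jac);print(np.sqrt(np.diag(J)))
E
```

```text
[ 0.4607 -0.2956 -0.0151  1.7075  1.7876  0.1082]
[[ 0.7709  1.0466]
 [-0.2565 -0.0572]
 [-0.4326  0.384 ]
 [ 0.0544  0.3478]
 [ 1.3873  0.4831]
 [ 0.094  -0.0264]
 [ 0.3606 -0.7606]
 [-0.027   1.2193]
 [-0.5217  0.1295]
 [-0.3097  0.2746]
 [-0.7834 -0.0006]
 [-0.458   0.2682]
 [-1.6317  0.7914]
 [-0.1089  0.2763]
 [-0.1615  0.401 ]
 [ 0.0097 -0.6476]]
[0.001  0.0017 0.015  0.0492 0.0464 0.002 ]
```

Call:
send_rows(hand=1, motion=[[0.04, -0.04, -0.05, 0, 0, 0.01], [0.08, -0.08, -0.05, 0, 0, 0.02], [0.11, -0.11, -0.05, 0, 0, 0.03], [0.14, -0.14, -0.05, 0, 0, 0.04], [0.17, -0.17, -0.05, 0, 0, 0.0437]])

```text
time: 0.6
position: [0.2923, -0.4464, 0.4547]
ee_rot: [3.142, -0.0, -0.018]
contact_force: [1.4, -0.5, 0.2]
gripper_width: 0.0576
grasp_force: 0.0
```

```bash
python3 -c "
from rig import state
s=state();print({k:s[k] for k in('time','joints','position','ee_rot','gripper_width','contact_force')})"
```

```text
{'time': 0.6, 'joints': array([-1.03884368e+00, -2.02503690e-01,  1.66994618e+00,  1.06365943e-04,
        1.67408292e+00,  5.49635575e-01]), 'position': array([ 0.29230315, -0.44635696,  0.45468021]), 'ee_rot': array([ 3.14159058e+00, -1.25341321e-04, -1.76719552e-02]), 'gripper_width': 0.057624719777494074, 'contact_force': array([ 1.44253033, -0.53991169,  0.17837066])}
```

Call:
send_rows(motion=[[0.02, -0.035, 0, 0, 0, 0], [0.04, -0.07, 0, 0, 0, 0], [0.062, -0.11, 0, 0, 0, 0], [0.085, -0.15, 0, 0, 0, 0], [0.108, -0.19, 0, 0, 0, 0]])

```text
time: 1.1
position: [0.403, -0.258, 0.4546]
ee_rot: [3.142, -0.0, -0.015]
contact_force: [1.2, 0.4, -0.5]
gripper_width: 0.0179
grasp_force: 0.0
```

Call:
send_rows(motion=[[0.018, -0.035, 0, 0, 0, 0], [0.036, -0.065, 0, 0, 0, 0], [0.05, -0.09, 0, 0, 0, 0], [0.056, -0.1, 0, 0, 0, 0], [0.056, -0.1, 0, 0, 0, 0]])

```text
time: 1.6
position: [0.4605, -0.1599, 0.4545]
ee_rot: [-3.141, 0.001, -0.013]
contact_force: [-0.7, -0.7, -0.5]
gripper_width: 0.0004
grasp_force: 0.0
```

```bash
python3 - <<'E'
from rig import state,read_camera
import cv2,pickle
s=state();print({k:s[k] for k in('time','position','ee_rot','gripper_width','contact_force')})
c=read_camera('wrist');pickle.dump(c,open('w1.pkl','wb'));cv2.imwrite('pics/w1.png',c['img'][...,::-1])
E
```

```text
{'time': 1.6, 'position': array([ 0.46051266, -0.15987226,  0.45445284]), 'ee_rot': array([-3.14141283e+00,  5.02638143e-04, -1.28152558e-02]), 'gripper_width': 0.0004230480040747805, 'contact_force': array([-0.67370886, -0.68108091, -0.53456193])}
```

View pics/w1.png

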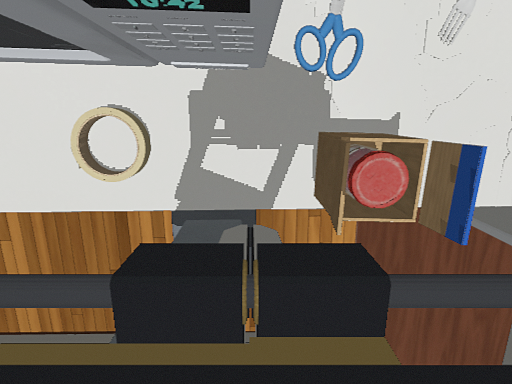

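The wrist view shows the jar carton with blue-edge corners at (485,147) and (466,243), right rim corners at (427,139) and (416,222), and plain flap corners near (319,132) and (341,235)... checking these against the fit.

```bash
python3 - <<'E'
from fit import *
c=pickle.load(open('w1.pkl','rb'))
print(proj(c,pts([.4607,-.2956,-.0151,1.7075,1.7876,.11],[O(.044,.06),O(-.044,.06),B(.045,-.045,1),B(-.045,-.045,1),I(.043,.05),I(-.043,.05),B(.045,.045,1),B(-.045,.045,1),B(-.045,.045,0)])))
print(np.linalg.inv(c['world_to_cam'])[:3,3])
E
```

```text
[[483.4653 143.4355]
 [465.0337 242.596 ]
 [426.7073 137.0922]
 [414.9153 220.8599]
 [345.9978 142.8873]
 [338.7281 235.7457]
 [338.4327 136.8054]
 [332.3972 220.5976]
 [312.8339 195.6087]]
[ 0.5285 -0.1615  0.4345]
```

Call:
send_rows(motion=[[0, 0.0, 0.03, 0, 0, 0], [0, 0.01, 0.07, 0, 0, 0], [0, 0.02, 0.1, 0, 0, 0], [0, 0.035, 0.122, 0, 0, 0], [0, 0.045, 0.128, 0, 0, 0]])

```text
time: 2.15
position: [0.4584, -0.2073, 0.3242]
ee_rot: [-3.14, 0.003, -0.016]
contact_force: [0.0, 1.1, 1.1]
gripper_width: 0.0006
grasp_force: 0.0
```

Call:
send_rows(motion=[[0, 0.012, 0, 0, 0, 0], [0, 0.022, -0.001, 0, 0, 0], [0, 0.03, -0.001, 0, 0, 0], [0, 0.037, 0.0, 0, 0, 0], [0, 0.043, 0.002, 0, 0, 0]])

```text
time: 2.65
position: [0.4589, -0.2492, 0.3253]
ee_rot: [3.141, -0.001, -0.015]
contact_force: [-0.7, 1.0, -0.1]
gripper_width: 0.0006
grasp_force: 0.3
```

Call:
send_rows(motion=[[0, 0.005, 0.004, 0, 0, 0], [0, 0.01, 0.009, 0, 0, 0], [0, 0.014, 0.014, 0, 0, 0], [0, 0.018, 0.018, 0, 0, 0], [0, 0.02, 0.02, 0, 0, 0]])

```text
time: 3.15
position: [0.4584, -0.2688, 0.304]
ee_rot: [-3.141, 0.001, -0.015]
contact_force: [0.1, 0.6, 1.1]
gripper_width: 0.0002
grasp_force: 0.3
```

```bash
python3 - <<'E'
from rig import state,read_camera
import cv2,numpy as np
s=state();print({k:s[k] for k in('time','position','contact_force')})
a=read_camera('scene')['img'][120:210,250:340,::-1]
w=read_camera('wrist')['img'][...,::-1]
cv2.imwrite('pics/b1.png',np.hstack([cv2.resize(a,(384,384),interpolation=cv2.INTER_CUBIC),w[:,100:512]]))
E
```

```text
{'time': 3.15, 'position': array([ 0.45844694, -0.26883051,  0.30399293]), 'contact_force': array([0.11074406, 0.60384574, 1.05924644])}
```

View pics/b1.png

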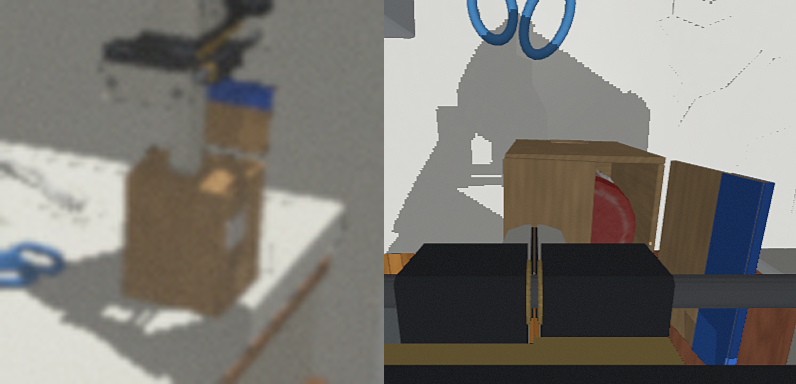

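The plain flap is almost flat over the jar and the blue flap still stands. I'll press it the last few mm.

Call:
send_rows(motion=[[0, 0.003, 0.002, 0, 0, 0], [0, 0.005, 0.003, 0, 0, 0], [0, 0.006, 0.004, 0, 0, 0], [0, 0.008, 0.005, 0, 0, 0], [0, 0.008, 0.005, 0, 0, 0]])

```text
time: 3.75
position: [0.4585, -0.2766, 0.3002]
ee_rot: [-3.141, -0.001, -0.015]
contact_force: [-1.3, 4.6, 6.0]
gripper_width: 0.0005
grasp_force: 2.7
```

Call:
send_rows(motion=[[0, 0, -0.02, 0, 0, 0], [0, 0, -0.06, 0, 0, 0], [0, 0, -0.1, 0, 0, 0], [0, 0.02, -0.115, 0, 0, 0], [0, 0.06, -0.115, 0, 0, 0]])

```text
time: 4.25
position: [0.4577, -0.336, 0.4186]
ee_rot: [3.139, -0.004, -0.012]
contact_force: [0.3, -0.2, 0.1]
gripper_width: 0.0007
grasp_force: 0.0
```

Call:
send_rows(motion=[[0, 0.04, 0, 0, 0, 0], [0, 0.075, 0, 0, 0, 0], [0, 0.09, 0.01, 0, 0, 0], [0, 0.09, 0.04, 0, 0, 0], [0, 0.09, 0.075, 0, 0, 0]])

```text
time: 4.75
position: [0.4561, -0.4268, 0.339]
ee_rot: [3.141, -0.001, -0.015]
contact_force: [-0.3, 0.7, -1.6]
gripper_width: 0.0011
grasp_force: 0.0
```

```bash
python3 - <<'E'
from rig import state,read_camera
import cv2,numpy as np
s=state();print({k:s[k] for k in('time','position','contact_force')})
a=read_camera('scene')['img'][120:210,250:340,::-1]
w=read_camera('wrist')['img'][...,::-1]
cv2.imwrite('pics/b2.png',np.hstack([cv2.resize(a,(384,384),interpolation=cv2.INTER_CUBIC),w[:,:412]]))
E
```

```text
{'time': 4.75, 'position': array([ 0.45610037, -0.4268164 ,  0.33902559]), 'contact_force': array([-0.33289418,  0.73566129, -1.56663545])}
```

View pics/b2.png

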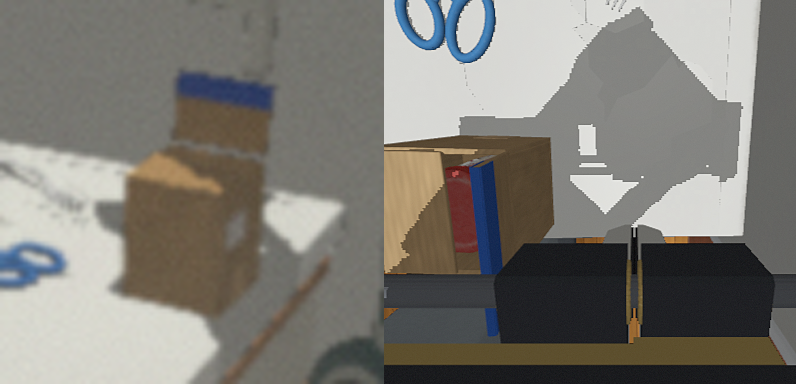

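The plain flap is flat, and the blue-edged flap is still up and untouched, with the finger outside it. Folding it now.

Call:
send_rows(motion=[[0, -0.03, 0, 0, 0, 0], [0, -0.05, 0, 0, 0, 0], [0, -0.062, -0.001, 0, 0, 0], [0, -0.074, -0.001, 0, 0, 0], [0, -0.085, 0.002, 0, 0, 0]])

```text
time: 5.35
position: [0.4575, -0.3408, 0.3387]
ee_rot: [3.141, -0.001, -0.015]
contact_force: [0.4, -1.2, -0.2]
gripper_width: 0.0007
grasp_force: 0.2
```

Call:
send_rows(motion=[[0, -0.008, 0.004, 0, 0, 0], [0, -0.013, 0.01, 0, 0, 0], [0, -0.018, 0.017, 0, 0, 0], [0, -0.022, 0.024, 0, 0, 0], [0, -0.025, 0.028, 0, 0, 0]])

```text
time: 5.85
position: [0.4577, -0.3164, 0.3085]
ee_rot: [-3.141, 0.001, -0.015]
contact_force: [0.6, 0.3, 0.1]
gripper_width: 0.0006
grasp_force: 0.2
```

Call:
send_rows(motion=[[0, -0.005, 0.002, 0, 0, 0], [0, -0.008, 0.003, 0, 0, 0], [0, -0.012, 0.004, 0, 0, 0], [0, -0.015, 0.005, 0, 0, 0], [0, -0.015, 0.005, 0, 0, 0]])

```text
time: 6.35
position: [0.458, -0.3013, 0.3048]
ee_rot: [-3.142, -0.0, -0.015]
contact_force: [-0.4, 0.1, 0.3]
gripper_width: 0.0006
grasp_force: 0.0
```

Call:
send_rows(motion=[[0, 0, 0.001, 0, 0, 0], [0, 0, 0.002, 0, 0, 0], [0, 0, 0.003, 0, 0, 0], [0, 0, 0.003, 0, 0, 0], [0, 0, 0.003, 0, 0, 0]])

```text
time: 6.85
position: [0.4581, -0.3015, 0.3038]
ee_rot: [3.141, -0.001, -0.015]
contact_force: [-7.3, 8.8, 20.8]
gripper_width: 0.0003
grasp_force: 10.2
```

Firm contact, so it's flat. Lifting straight up and checking.

Call:
send_rows(motion=[[0, 0, -0.01, 0, 0, 0], [0, 0, -0.04, 0, 0, 0], [0, 0, -0.08, 0, 0, 0], [0, 0, -0.12, 0, 0, 0], [0, 0, -0.15, 0, 0, 0]])

```text
time: 7.35
position: [0.4578, -0.3016, 0.4546]
ee_rot: [3.14, -0.002, -0.015]
contact_force: [1.4, -0.1, 0.2]
gripper_width: 0.0004
grasp_force: 0.0
```

Call:
send_rows(motion=[[-0.03, 0, 0, 0, 0, 0], [-0.06, 0, 0, 0, 0, 0], [-0.09, 0, 0, 0, 0, 0], [-0.1, 0, 0, 0, 0, 0], [-0.1, 0, 0, 0, 0, 0]])

```text
time: 7.85
position: [0.3572, -0.3002, 0.4523]
ee_rot: [3.141, -0.001, -0.016]
contact_force: [0.1, -0.7, -0.5]
gripper_width: 0.0005
grasp_force: 0.0
```

```bash
python3 - <<'E'
from rig import state,read_camera
import cv2,numpy as np
s=state();print({k:s[k] for k in('time','position','contact_force')})
a=read_camera('scene')['img'][120:210,250:340,::-1]
w=read_camera('wrist')['img'][...,::-1]
cv2.imwrite('pics/b3.png',np.hstack([cv2.resize(a,(384,384),interpolation=cv2.INTER_CUBIC),w[:,50:462]]))
E
```

```text
{'time': 7.85, 'position': array([ 0.35724546, -0.30019674,  0.45230911]), 'contact_force': array([ 0.12702428, -0.66578803, -0.45384747])}
```

View pics/b3.png

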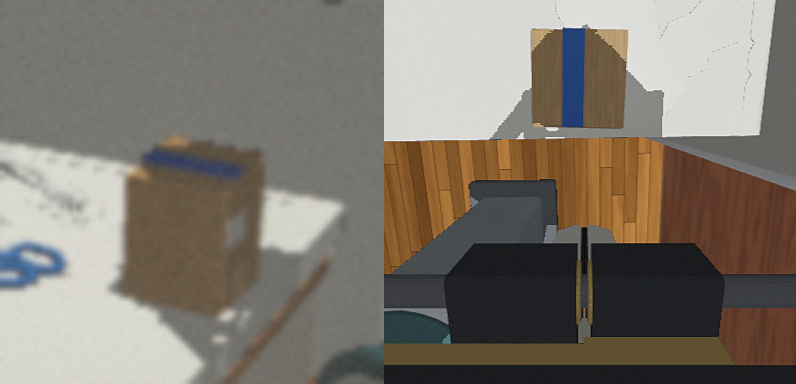

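Both flaps are shut flat: the blue strip (wrist view, about x 573 in the picture) lies over the plain flap, and the arm is clear.

```bash
python3 -c "
from rig import close_job
print(close_job())"
```

```text
the job is handed in; nothing more can be done
None
```

The jam-jar carton is shut: the plain inner flap was folded flat first, then the blue-edged outer flap flat over it. The empty carton was not touched, and the job was handed in at about 8 s.

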